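# Unclamp and open a thermal cycler's heated lid and hold it up

## Robot

A 6-joint arm with a two-finger parallel gripper is mounted at the origin on the work surface. World frame = base frame: x ahead of the robot, y to its left, z up, the work surface at z = 0. Lengths are in m, angles in rad, forces in N, time in s.
With the tool pointing down it reaches from about 0.3 to 0.825 m from the base axis. Payload 5.4 kg.
Tool frame: the origin (TCP) lies at the very end of the fingers, on their centre line; the grasp point (between the pads) lies 19 mm behind it; z points along the fingers, x is the direction in which the jaws open and shut, and the axes are right-handed (so a half turn about z gives the same grasp; the last joint's range is limited). The gripper opens to 92 mm and grips with 3 to 60 N. Pads are 20 mm wide; open, the fingers measure 128 mm over their backs; the gripper's body (75 mm by 189 mm) begins 69 mm behind the grasp point.
Start: joints at [-1.461, 0.158, 1.597, -0, 1.386, -0.21], TCP at [0.181, -0.546, 0.215] pointing down, gripper open.
Joint ranges: [-2.91, 2.91], [-0.94, 2.29], [0.18, 2.7], [-1.29, 4.43], [0.17, 2.64], [-3, 3]. Speed limits (rad/s): [2.57, 2.57, 3.14, 3.14, 3.14, 3.14].

## Interface

Orientations are given as a rotation vector (axis times angle).
In Python, from workcell import bot gives the robot as it stands. Calls block until the motion is done:
- bot.goto(position, orientation): joint-space move of the TCP to a pose.
- bot.line_to(position, rot=None, max_speed=0.15): straight line of the TCP; rot=None keeps the orientation; max_speed is the mean speed in m/s.
- bot.set_joints(angles): joint-space move.
- bot.set_gripper(opening, newtons=None): opening from 0.0 (shut) to 1.0 (fully open); newtons is the grip in N (None keeps the last); returns when the fingers have stopped.
- bot.hold(seconds).
- bot.inverse_kinematics(position, orientation): joint angles nearest the present ones, or None.
- bot.read_camera(name): name is "scene" or "top" or "wrist"; returns a dict with "pixels" (480x640x3 uint8, blue, green, red), "fx", "fy", "cx", "cy" (pixels), "R" (3x3) and "t" (3): a world point X has camera coordinates R X + t. Camera axes: x right, y down, z forward; pixel columns grow to the right and rows downward; lengths in m; the calibration is good to about 2 mm. A picture is of the moment at which its call begins. There is no depth.
A pose or a line that the arm cannot do raises bot.MotionError and nothing moves.
- bot.job_done(): hands the job in, once; it reports no verdict.
Readings, each from a call of its own:
- bot.current_clock(): time.
- bot.current_joints(): joint angles.
- bot.current_joint_vel(): joint speeds.
- bot.current_effort(): joint torques, N m.
- bot.current_ee_pos(): TCP position.
- bot.current_tool_rot(): TCP orientation.
- bot.current_contact_force(): force on the tool from outside, world axes, zero at the start.
- bot.current_ft_torque(): the same for the moment, N m.
- bot.current_opening(): opening from 0.0 (shut) to 1.0 (fully open).
Only numpy, scipy, OpenCV 4.12 (cv2) and the standard library are available. Lean on these libraries where they do the work, as an engineer would, in place of code of your own. Each camera call takes 0.05 s, during which the arm holds its last target.

## Task

The run on the thermal cycler is over: first take the pressure off its lid by turning the T-shaped knob on top anticlockwise until it clicks past its detent. Then take the upright grip of the latch at the lid's front edge, pull it sideways to the right (as seen from the robot) against its spring so that the catch comes off the stud, lift the lid by it to about 35 degrees and finish still gripping and holding the lid steady there, because it has no stay and would fall shut. Leave the other things on the bench where they are.

Things in the scene. Friction and masses are not known exactly. Their poses are not given: they have to be found in the camera images.
- cycler: Fixed off-white bench thermal cycler, 360 mm deep (x), 200 wide (y), 166 high at the shut lid's top (knob: 212). Origin on the bench; the housing runs from own x = -200 mm (front, towards the robot: sloped control panel, 60 to 106 mm high) to +160 mm. Own y points left as seen from the robot. The lid's hinge axis runs along own y at own x = +125, z = 148 mm.
- lid: Off-white hood, 188 (x) by 172 (y) by 36 mm, 0.6 to 1 kg with all it carries, top 166 mm above the bench when shut; its front edge at cycler x = -75 mm, with a nose on to x = -109 mm (top at 156 mm). Carries knob and latch. Origin on the hinge axis; axes parallel to the cycler's when shut; turns about own y.
- lid_hinge (a joint): Lid angle in rad: 0 shut, grows as the front rises, stop at 1.25. No stay: the lid falls shut from any angle when let go. While the latch is home the lid cannot rise.
- knob (a joint): Pressure knob's turn in rad, anticlockwise from above; stops at 0 (clamped) and 1.4. Starts at 0 to 0.25. A sprung detent resists from about 0.4 to 0.75 (up to about 0.2 N m) and springs back if let go; past 0.75 it snaps on by itself to 1.05 or more when let go: released. At 0 the grip bar lies along the cycler's own y; at q it is turned by q anticlockwise from that.
- knob_grip (a point): On the knob's upright axis at cycler x = +10, y = 0, z = 200 mm, inside the grip bar: 12 mm thick, 54 long, from 180 to 212 mm above the bench, on a round black skirt of 31 mm radius (top at 180 mm; grey collar below it 36 mm radius). Turns with the knob: own y along the bar, z up.
- latch: The latch, sliding part of the lid: the upright black grip and a dark steel plate with a forked end under the lid's nose. Origin in the middle of the grip's underside, at cycler x = -125, y = 0, z = 136 mm when home and shut; axes as the lid's.
- latch_slide (a joint): Travel of the sliding latch in m: 0 home (its fork grips the stud's neck, lid locked), grows as it is pulled to the cycler's own -y (right, seen from the robot), stop at 0.018. The fork is clear of the stud's head from about 0.011. Spring: about 4 N at home, 10 N at the stop; it slides back when let go.
- latch_grip (a point): Middle of the latch's upright grip: black block 14 mm thick (own y), 24 (own x), 46 high, at cycler x = -125, y = 0 with the latch home, from 136 to 182 mm above the bench with the lid shut (point at 165). Free all round but for the lid's nose 4 mm behind it. Moves with the latch and, 250 mm from the hinge, in an arc with the lid, whose axes it shares.
- stud_top (a point): Top of the steel striker stud on the cycler's front sill, under the lid's nose, at cycler x = -93, y = 0, z = 145 mm: round head 20 mm across on an 8 mm neck. Fixed.
- wash_bottle: Bystander: white plastic wash bottle, 62 mm across, 190 mm high with a bent spout, standing on the left of the cycler. Origin: centre of its underside.
- tube_rack: Bystander: grey rack of small tubes, 75 x 110 x 42 mm, on the right of the cycler. Origin: centre of its underside.
- jar_a: Bystander: sample jar with screw cap, 47 mm across, 73 mm high. Origin: centre of its underside.
- jar_b: Bystander: a second such jar.
- tip_box: Bystander: pipette tip box, 89 x 126 x 76 mm. Origin: centre of its underside.
- notebook: Bystander: closed notebook, 130 x 185 x 18 mm. Origin: centre of its underside.
- marker: Bystander: marker pen, 140 mm long, 13 mm thick, lying on the notebook along its own y. Origin: under its middle.

How it is judged:
By the outcome, as a careful person would: the job done as asked, in the order asked, and still so for the second after the job is handed in, while the arm keeps its last pose, push and grip.
It also fails if it takes over 48 s, if anything falls off the work surface, if the arm or the gripper's body presses on something with over 40 N, if the wrist force passes 120 N, or if a joint passes its speed limit or range.

## Working session

There is one attempt and no reset: what is moved stays moved. The work goes in short steps, each a Python script; the robot and the scene stay as the last script left them, time stands still between calls to the robot, and variables do not carry over. Pictures are saved under pics/ and viewed, and the job is handed in when it is done.

```bash
ls; mkdir -p pics; python3 - <<'E'
from workcell import bot
import cv2,numpy as np
for n in("scene","top","wrist"):
    c=bot.read_camera(n); cv2.imwrite(f"pics/{n}0.png",c["pixels"]); np.savez(f"{n}0.npz",**c)
    print(n,c["fx"],c["cx"],c["cy"],np.round(-c["R"].T@c["t"],3),np.round(c["R"],2).tolist())
print(bot.current_clock(),bot.current_tool_rot())
E
```

```text
pics
scene 499.3115436951959 321.1349881421969 231.3074995199292 [0.929 0.593 1.112] [[-0.82, 0.57, -0.01], [0.47, 0.66, -0.59], [-0.32, -0.49, -0.81]]
top 474.6744039854131 313.77551450846477 243.78049449918834 [0.455 0.002 1.172] [[0.01, -1.0, 0.0], [-1.0, -0.01, -0.09], [0.09, -0.0, -1.0]]
wrist 397.2290352160882 318.61154484874936 240.75926433414025 [ 0.261 -0.52   0.383] [[0.31, -0.95, -0.0], [-0.91, -0.3, 0.29], [-0.28, -0.09, -0.96]]
0.15 [-2.54601314e+00  1.83871238e+00  1.52891168e-03]
```

View pics/scene0.png

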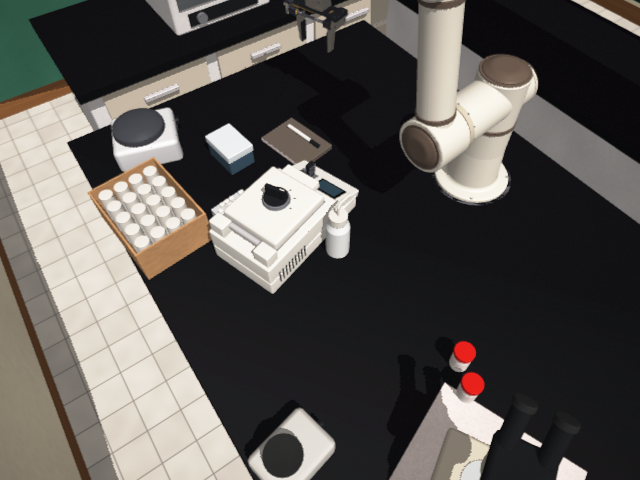

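View pics/top0.png

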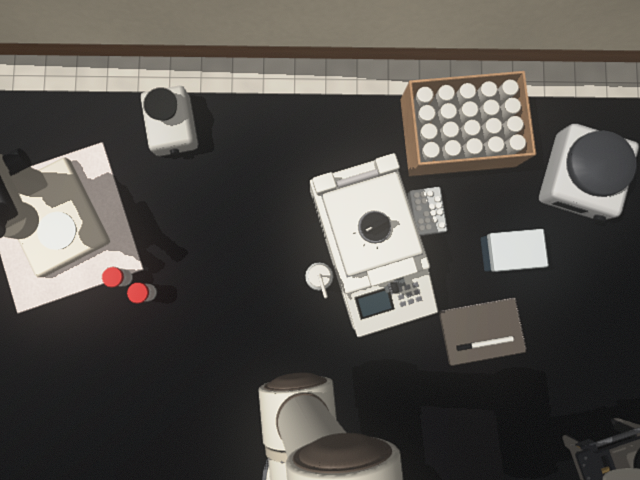

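The cycler sits in the top view at about (375,245), yawed roughly 15–20° to the left. The knob is near (375,227) and the latch near (400,288). I'll zoom in for more detail.

```bash
python3 - <<'E'
import cv2
a=cv2.imread("pics/top0.png")[150:340,300:450]; cv2.imwrite("pics/top0z.png",cv2.resize(a,None,fx=3.1,fy=3.1,interpolation=cv2.INTER_CUBIC))
a=cv2.imread("pics/scene0.png")[150:295,205:365]; cv2.imwrite("pics/scene0z.png",cv2.resize(a,None,fx=4,fy=4,interpolation=cv2.INTER_CUBIC))
E
```

```text
(no output)
```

View pics/top0z.png

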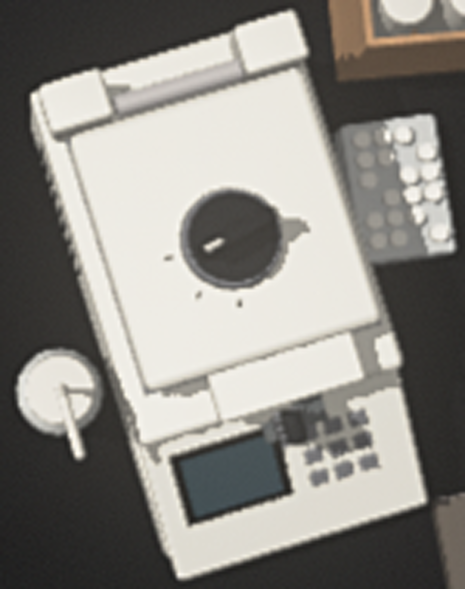

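View pics/scene0z.png

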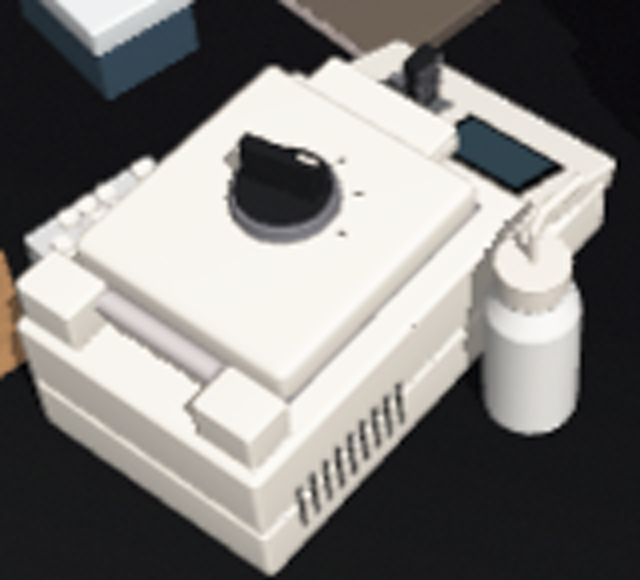

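```bash
cat > h.py <<'E'
import numpy as np,cv2
from scipy.spatial.transform import Rotation as Ro
def ray(c,uv,z):
    R=c["R"];o=-R.T@c["t"]
    d=R.T@np.array([(uv[0]-c["cx"])/c["fx"],(uv[1]-c["cy"])/c["fy"],1.])
    return o+d*(z-o[2])/d[2]
def proj(c,X):
    p=c["R"]@np.asarray(X)+c["t"]; return np.array([c["fx"]*p[0]/p[2]+c["cx"],c["fy"]*p[1]/p[2]+c["cy"]])
def fit(own,w):
    own=np.array(own)[:,:2];w=np.array(w)[:,:2];a=own-own.mean(0);b=w-w.mean(0)
    yaw=np.arctan2((a[:,0]*b[:,1]-a[:,1]*b[:,0]).sum(),(a*b).sum())
    M=np.array([[np.cos(yaw),-np.sin(yaw)],[np.sin(yaw),np.cos(yaw)]])
    t=w.mean(0)-M@own.mean(0); return yaw,t,np.linalg.norm(own@M.T+t-w,axis=1)
E
python3 - <<'E'
from h import *
c=dict(np.load("top0.npz"))
z=np.array([(72,138),(300,66),(380,318),(150,388)])/3.1+[300,150]
P=[ray(c,p,.164) for p in z]
yaw,t,r=fit([(.113,.086),(.113,-.086),(-.075,-.086),(-.075,.086)],P);print("lid",yaw,t,r)
# housing bottom front corners approx front edge top of panel z=.06
M=np.array([[np.cos(yaw),-np.sin(yaw)],[np.sin(yaw),np.cos(yaw)]])
px=c["pixels"]; roi=np.zeros(px.shape[:2],np.uint8); 
g=px.max(2); roi[200:252,350:402]=1
m=((g<105)&(roi>0)).astype(np.uint8)
n,l,s,ce=cv2.connectedComponentsWithStats(m);i=1+s[1:,4].argmax();print(s[i],ce[i])
cn=max(cv2.findContours((l==i).astype(np.uint8),0,2)[0],key=cv2.contourArea);k,rad=cv2.minEnclosingCircle(cn);print(k,rad)
print("knob obs z.178",ray(c,ce[i],.178)[:2],ray(c,k,.178)[:2],"pred",M@[.01,0]+t)
print("front corners", [ray(c,np.array(p)/3.1+[300,150],.06)[:2] for p in((180,578),(428,502))], [M@p+t for p in((-.2,.1),(-.2,-.1))])
print("latch top obs", ray(c,np.array((293,424))/3.1+[300,150],.182)[:2],"pred",M@[-.125,0]+t)
s=dict(np.load("scene0.npz"))
for p,zz in(((.01,0),.212),((-.125,0),.182)):
    X=[*(M@p+t),zz];print("scene proj zoom",(proj(s,X)-[205,150])*4)
E
```

```text
lid 0.3079239468674987 [ 0.57552313 -0.13093623] [0.00477596 0.00257224 0.00447319 0.00409146]
[360 212  31  30 678] [375.28023599 225.98525074]
(375.5, 226.5) 15.572511672973633
knob obs z.178 [ 0.58549891 -0.12879373] [ 0.58440953 -0.12925676] pred [ 0.58505278 -0.12790543]
front corners [array([ 0.34329   , -0.10430583]), array([ 0.40149618, -0.29000934])] [array([ 0.35462207, -0.09625593]), array([ 0.41523825, -0.28684889])]
latch top obs [ 0.45815741 -0.16814368] pred [ 0.45640252 -0.16882134]
scene proj zoom [277.74768922 147.33074802]
scene proj zoom [420.16256208  51.1688368 ]
```

```bash
cat >> h.py <<'E'
YAW=0.3079; T=np.array([.5756,-.1312])
def W(p):
    c,s=np.cos(YAW),np.sin(YAW); return np.array([c*p[0]-s*p[1]+T[0],s*p[0]+c*p[1]+T[1],p[2]])
def down(a,flip=0):  # jaw x axis at world yaw a
    return (Ro.from_euler('z',a+flip*np.pi)*Ro.from_euler('x',np.pi)).as_rotvec()
def latchpose(th,slide,tilt=0,flip=0,goff=(-.003,0.0)):
    # grasp point own coords -> tcp; lid angle th; tool tilted relative to lid
    H=np.array([.125,0,.148]); L=Ro.from_euler('y',th)   # +th about y: sign checked below
    g=np.array([-.125+goff[0],-slide,.165+goff[1]])
    p=H+L.apply(g-H)
    Rt=Ro.from_euler('z',YAW)*L*Ro.from_euler('y',tilt)*Ro.from_euler('z',np.pi/2+flip*np.pi)*Ro.from_euler('x',np.pi)
    return W(p)+Rt.apply([0,0,.019]),Rt.as_rotvec()
E
python3 - <<'E'
from h import *
from workcell import bot
for f in(0,1):
  for q in(0,.2,1.2): print(f,q,np.round(bot.inverse_kinematics(W((.01,0,.184)),down(YAW+q,f)) ,2))
for th in(0,.3,.62,.7):print(np.round(latchpose(th,.014)[0],3))
for f in(0,1):
 for tilt in(0,-.2,-.4):
  for th in(0,.3,.62):
    q=bot.inverse_kinematics(*latchpose(th,.014,tilt,f)); print(f,tilt,th,None if q is None else np.round(q,2))
E
```

```text
0 0 [-0.42  0.24  1.56  0.    1.34 -0.73]
0 0.2 [-0.42  0.24  1.56  0.    1.34 -0.93]
0 1.2 [-0.42  0.24  1.56  0.    1.34 -1.93]
1 0 [-0.42  0.24  1.56  0.    1.34  2.42]
1 0.2 [-0.42  0.24  1.56  0.    1.34  2.22]
1 1.2 [-0.42  0.24  1.56 -0.    1.34  1.22]
[ 0.458 -0.183  0.146]
[ 0.468 -0.18   0.221]
[ 0.502 -0.169  0.293]
[ 0.513 -0.166  0.309]
0 0 0 [-0.63  0.01  1.9   0.    1.24 -2.51]
0 0 0.3 [-0.47  0.17  1.6  -0.21  1.59 -2.33]
0 0 0.62 [-0.34  0.44  1.21 -0.39  1.98 -2.28]
0 -0.2 0 [-0.74 -0.11  2.02  0.19  1.13 -2.69]
0 -0.2 0.3 [-0.55  0.04  1.72 -0.08  1.45 -2.42]
0 -0.2 0.62 [-0.39  0.31  1.33 -0.27  1.83 -2.29]
0 -0.4 0 [-0.86 -0.2   2.14  0.42  1.08 -2.92]
0 -0.4 0.3 [-0.65 -0.09  1.84  0.08  1.33 -2.55]
0 -0.4 0.62 [-0.45  0.17  1.45 -0.15  1.68 -2.34]
1 0 0 [-0.63  0.01  1.9  -0.    1.24  0.64]
1 0 0.3 [-0.47  0.17  1.6  -0.21  1.59  0.81]
1 0 0.62 [-0.34  0.44  1.21 -0.39  1.98  0.86]
1 -0.2 0 [-0.74 -0.11  2.02  0.19  1.13  0.45]
1 -0.2 0.3 [-0.55  0.04  1.72 -0.08  1.45  0.72]
1 -0.2 0.62 [-0.39  0.31  1.33 -0.27  1.83  0.85]
1 -0.4 0 [-0.86 -0.2   2.14  0.42  1.08  0.22]
1 -0.4 0.3 [-0.65 -0.09  1.84  0.08  1.33  0.59]
1 -0.4 0.62 [-0.45  0.17  1.45 -0.15  1.68  0.81]
```

```bash
python3 - <<'E'
from h import *
from workcell import bot
bot.goto(W((-.03,0,.36)),down(YAW))
c=bot.read_camera("wrist");np.savez("w1.npz",**c);cv2.imwrite("pics/w1.png",c["pixels"])
print(bot.current_clock(),bot.current_ee_pos(),bot.current_contact_force())
for p in((.01,0,.212),(.01,0,.18),(-.125,0,.182)):print(proj(c,W(p)))
E
```

```text
2.2333 [ 0.5466776  -0.14116532  0.35952255] [-0.02925029  0.40405012 -0.67788948]
[367.41930012 223.08091347]
[363.29942155 214.15485595]
[212.63134836 214.80656147]
```

View pics/w1.png

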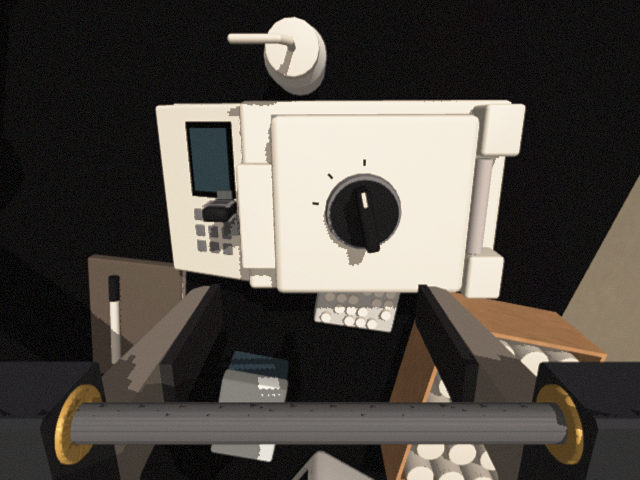

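```bash
python3 - <<'E'
from h import *
c=dict(np.load("w1.npz"))
P=[ray(c,p,.164) for p in((475,115),(463,290),(277,292),(273,115))]
print(fit([(.113,.086),(.113,-.086),(-.075,-.086),(-.075,.086)],P))
def own(X): 
    d=X[:2]-T;c_,s=np.cos(YAW),np.sin(YAW);return np.array([c_*d[0]+s*d[1],-s*d[0]+c_*d[1]])
print("skirt",own(ray(c,(364,212),.178)))
a=cv2.resize(c["pixels"][160:300,180:420],None,fx=3.3,fy=3.3,interpolation=cv2.INTER_CUBIC);a=cv2.convertScaleAbs(a,alpha=2.2,beta=10);cv2.imwrite("pics/w1z.png",a)
E
```

```text
(np.float64(0.31761035622180206), array([ 0.5758117, -0.1298997]), array([0.0069489 , 0.00249137, 0.00269878, 0.00538377]))
skirt [0.01079562 0.00152279]
```

View pics/w1z.png

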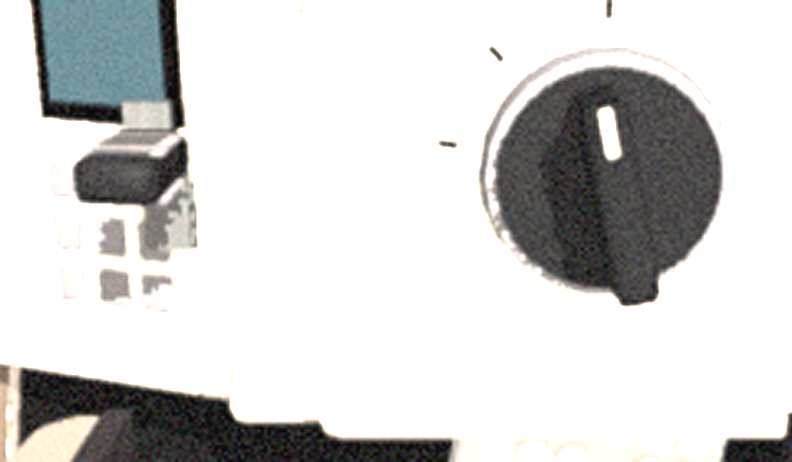

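```bash
python3 - <<'E'
from h import *
c=dict(np.load("w1.npz"))
def own(X): 
    d=X[:2]-T;c_,s=np.cos(YAW),np.sin(YAW);return np.array([c_*d[0]+s*d[1],-s*d[0]+c_*d[1]])
f=lambda u,z=.212: own(ray(c,np.array(u)/3.3+[180,160],z))
for a,b in(((603,107),(611,160)),((600,95),(638,292))):
    A,B=f(a),f(b);print(A,B,"q",np.arctan2(-(A-B)[0],(A-B)[1]))
print("latch top front-left, right",f((82,160),.182),f((172,150),.182),f((80,190),.182),f((170,190),.182))
E
```

```text
[0.00535128 0.02541249] [0.00773242 0.01224553] q 0.17890827194659936
[0.00453156 0.02835044] [ 0.01571735 -0.0219758 ] q 0.21871023792808336
latch top front-left, right [-0.13147474  0.00577934] [-0.10699767  0.00850314] [-0.13272893 -0.00253911] [-0.10826323 -0.00256187]
```

```bash
sed -i 's/^YAW=.*/YAW=0.311; T=np.array([.5756,-.1303])/' h.py; python3 - <<'E'
from h import *
from workcell import bot
q0=.20
bot.goto(W((.01,0.0005,.26)),down(YAW+q0))
bot.set_gripper(.45)
bot.line_to(W((.01,0.0005,.186)))
print("pre",bot.current_contact_force(),bot.current_clock())
bot.set_gripper(0.,45)
print("grip",bot.current_opening(),bot.current_contact_force(),bot.current_ft_torque(),bot.current_clock())
c=bot.read_camera("wrist");cv2.imwrite("pics/w2.png",c["pixels"])
E
```

```text
pre [ 0.86094941  0.28624159 -0.19064163] 4.2417
grip 0.12814260080253342 [-1.69213103  0.29745234  2.47948989] [-0.04754141  0.15811107 -0.02997154] 4.7917
```

View pics/w2.png

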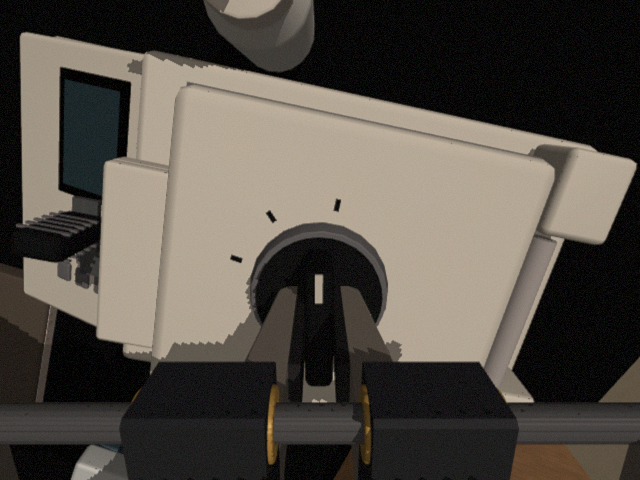

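The bar is gripped square: the opening is 11.8 mm and the white mark at (319,288) stands upright between the fingers. Next I'll turn the knob.

```bash
python3 - <<'E'
from h import *
from workcell import bot
p=W((.01,0.0005,.186))
for q in(.4,.6,.8,1.0,1.2):
    bot.line_to(p,down(YAW+q),max_speed=.1)
    print(q,np.round(bot.current_contact_force(),1),np.round(bot.current_ft_torque(),2),round(bot.current_opening(),3),bot.current_clock())
c=bot.read_camera("wrist");cv2.imwrite("pics/w3.png",c["pixels"])
E
```

```text
0.4 [-3.3 -0.6  5.8] [-0.21  0.43  0.07] 0.127 5.1917
0.6 [-4.6 -2.   5.4] [-0.23  0.54 -0.13] 0.127 5.5417
0.8 [-4.4 -1.4  4.7] [-0.2   0.6   0.08] 0.132 5.8917
1.0 [-4.9 -2.8  5.4] [-0.28  0.64  0.17] 0.13 6.2417
1.2 [-4.5 -2.7  5.1] [-0.39  0.58  0.04] 0.129 6.5917
```

View pics/w3.png

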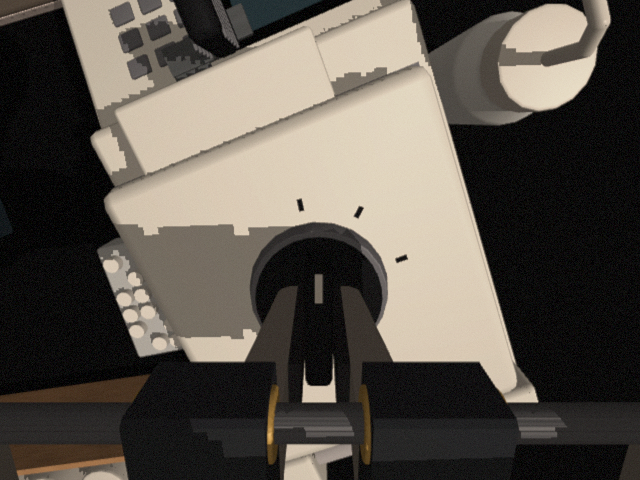

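The knob followed the fingers by about 1 rad. I'll release it, rise, and look again with the latch also in view.

```bash
python3 - <<'E'
from h import *
from workcell import bot
bot.set_gripper(.5)
bot.line_to(W((.01,0.0005,.27)),max_speed=.2)
bot.goto(W((-.05,0,.36)),down(YAW))
c=bot.read_camera("wrist");np.savez("w4.npz",**c);cv2.imwrite("pics/w4.png",c["pixels"])
print(bot.current_clock(),bot.current_contact_force())
E
```

```text
8.9583 [-0.74086476  0.60972686  0.61749169]
```

View pics/w4.png

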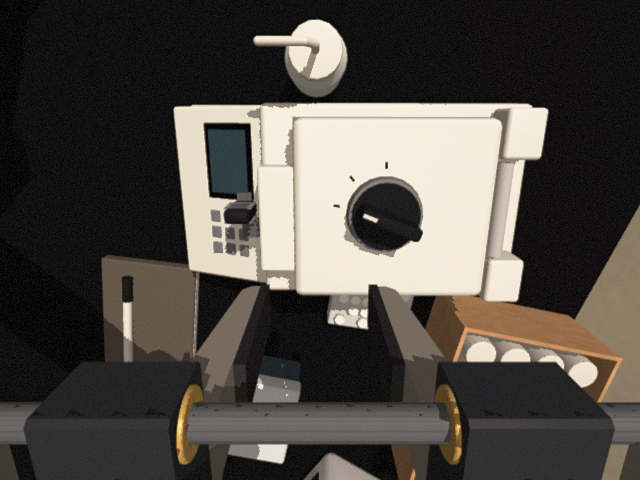

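The bar now points from (370,218) to (417,234), about 1.2 rad, so the knob is past the detent and has stayed there. Next is the latch: I'll check the nose edge and the latch position in this view.

```bash
python3 - <<'E'
from h import *
c=dict(np.load("w4.npz"))
def own(X): 
    d=X[:2]-T;c_,s=np.cos(YAW),np.sin(YAW);return np.array([c_*d[0]+s*d[1],-s*d[0]+c_*d[1]])
print("nose",own(ray(c,(260,200),.154)),"front edge lid",own(ray(c,(295,200),.164)))
A,B=own(ray(c,(363,215),.212)),own(ray(c,(418,236),.212));print("knob q",np.arctan2(-(A-B)[0],(A-B)[1]),(A+B)/2)
print(proj(c,W((-.125,0,.182))))
a=cv2.resize(c["pixels"][180:260,200:300],None,fx=7,fy=7,interpolation=cv2.INTER_CUBIC);a=cv2.convertScaleAbs(a,alpha=2.5,beta=10)
for x in(-.137,-.113):
  for y in(-.007,.007):
    u=proj(c,W((x,y,.182)));cv2.circle(a,tuple(int(v) for v in (u-[200,180])*7),4,(0,0,255),-1)
cv2.imwrite("pics/w4z.png",a)
E
```

```text
nose [-0.10599673  0.00925156] front edge lid [-0.07199256  0.01128231]
knob q 1.2038916334290344 [ 0.00920345 -0.00040579]
[234.6433709  216.24930772]
```

View pics/w4z.png

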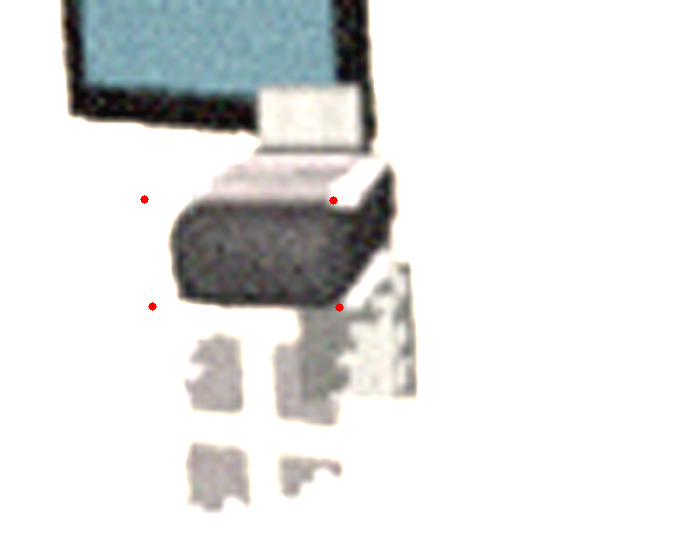

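```bash
cat >> h.py <<'E'
GO=(-.0005,0.0)
E
python3 - <<'E'
from h import *
from workcell import bot
p,r=latchpose(0,0,flip=1,goff=GO)
bot.goto(p+[0,0,.1],r)
bot.line_to(p,r)
print("pre",np.round(bot.current_contact_force(),1),bot.current_clock())
bot.set_gripper(0.,50)
print("grip",bot.current_opening()*92,np.round(bot.current_contact_force(),1),bot.current_clock())
for s in(.005,.010,.0145):
    bot.line_to(latchpose(0,s,flip=1,goff=GO)[0],max_speed=.05)
    print(s,np.round(Ro.from_euler('z',-YAW).apply(bot.current_contact_force()),1),np.round(bot.current_ee_pos(),4))
print(bot.current_clock())
for n in("wrist","scene"):
    c=bot.read_camera(n);cv2.imwrite(f"pics/{n}5.png",c["pixels"])
E
```

```text
pre [ 0.5 -0.5  0.7] 11.0833
grip 13.60144649237597 [ 0.5 -1.1  0.6] 11.6667
0.005 [-0.6  6.4  5.5] [ 0.4575 -0.1727  0.1463]
0.01 [-0.6  7.1  6.6] [ 0.4589 -0.177   0.1462]
0.0145 [-0.1  7.7  7.8] [ 0.4602 -0.1809  0.1462]
12.4167
```

View pics/wrist5.png

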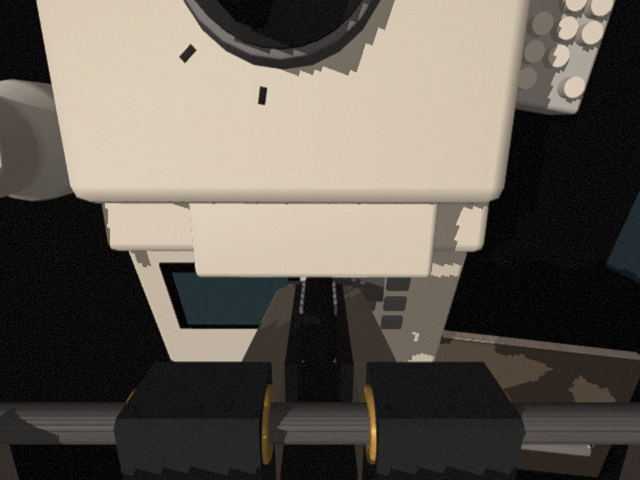

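View pics/scene5.png

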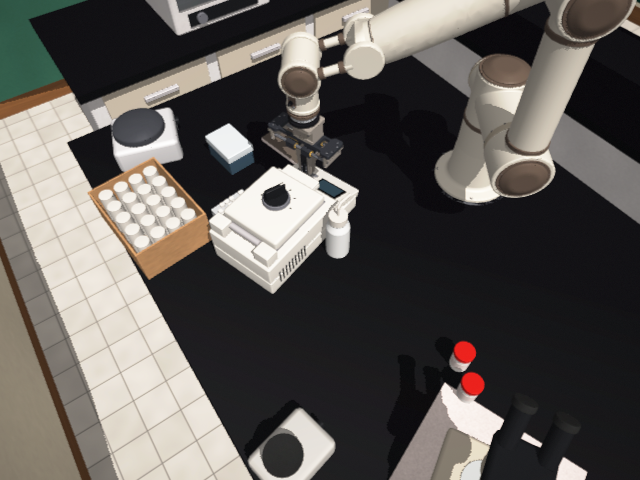

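The spring force is only 7.7 N, a bit low for 14.5 mm of travel. I'll pull a little further, then start lifting carefully while watching the force.

```bash
python3 - <<'E'
from h import *
from workcell import bot
def st(t):
    p=bot.current_ee_pos(); print(t,np.round(Ro.from_euler('z',-YAW).apply(bot.current_contact_force()),1),"own ee",np.round(Ro.from_euler('z',-YAW).apply(p-[*T,0]),4),round(bot.current_opening()*92,1),bot.current_clock())
st("now")
bot.line_to(latchpose(0,.0165,flip=1,goff=GO)[0],max_speed=.05); st("pull")
for th in(.01,.02,.035,.06):
    p,r=latchpose(th,.0165,flip=1,goff=GO); bot.line_to(p,r,max_speed=.04); st(th)
    if np.linalg.norm(bot.current_contact_force())>30: print("STOP");break
E
```

```text
now [-0.8  7.6  6.7] own ee [-0.1254 -0.0128  0.1462] 14.1 12.5167
pull [-1.3  9.   7.3] own ee [-0.1254 -0.0147  0.1463] 13.3 12.7667
0.01 [ 2.5  7.9 -2.4] own ee [-0.1255 -0.0133  0.1467] 13.2 13.0167
0.02 [ 1.9  8.1 -3.7] own ee [-0.1255 -0.0133  0.1491] 13.7 13.2667
0.035 [ 2.   7.7 -2. ] own ee [-0.1254 -0.0133  0.1529] 13.5 13.5167
0.06 [ 1.3  7.6 -2.3] own ee [-0.1252 -0.0133  0.1592] 13.4 13.825
```

```bash
python3 - <<'E'
from h import *
from workcell import bot
def st(t):
    p=bot.current_ee_pos(); print(t,np.round(Ro.from_euler('z',-YAW).apply(bot.current_contact_force()),1),"own ee",np.round(Ro.from_euler('z',-YAW).apply(p-[*T,0]),4),round(bot.current_opening()*92,1),bot.current_clock())
for th in(.12,.2):
    p,r=latchpose(th,.0165,flip=1,goff=GO); bot.line_to(p,r,max_speed=.06); st(th)
c=bot.read_camera("wrist");cv2.imwrite("pics/w6.png",c["pixels"])
c=bot.read_camera("scene");cv2.imwrite("pics/s6.png",cv2.resize(c["pixels"][100:300,200:400],None,fx=3,fy=3))
E
```

```text
0.12 [ 0.6  7.6 -2.4] own ee [-0.1241 -0.0134  0.1741] 13.9 14.225
0.2 [-0.2  8.9 -2.1] own ee [-0.1212 -0.0135  0.1939] 13.3 14.7083
```

View pics/w6.png

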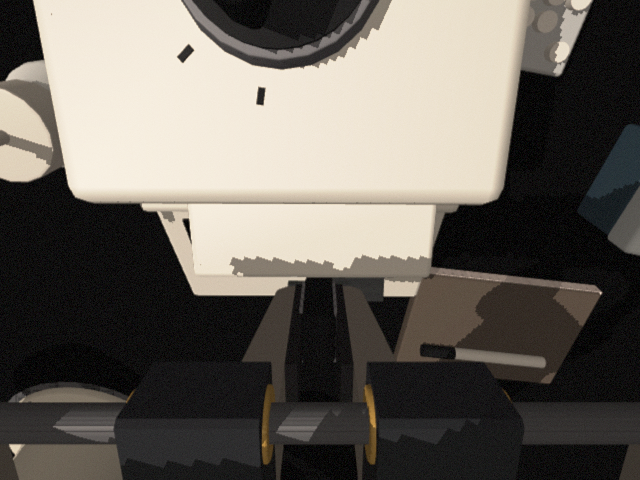

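View pics/s6.png

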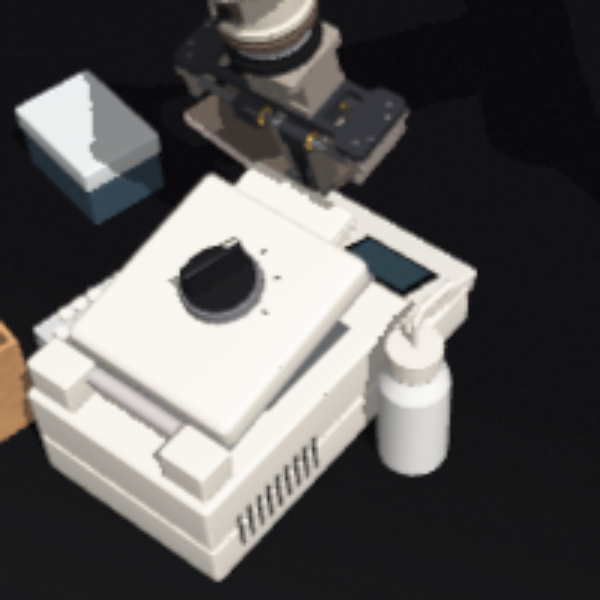

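The lid is coming up with the gripper and keeps the same place in the wrist view (front edge at row 195). I'll carry on to 35°.

```bash
python3 - <<'E'
from h import *
from workcell import bot
def st(t):
    p=bot.current_ee_pos(); print(t,np.round(Ro.from_euler('z',-YAW).apply(bot.current_contact_force()),1),"own ee",np.round(Ro.from_euler('z',-YAW).apply(p-[*T,0]),4),round(bot.current_opening()*92,1),bot.current_clock())
for th in(.28,.36,.44,.52,.58,.615):
    p,r=latchpose(th,.0165,flip=1,goff=GO); bot.line_to(p,r,max_speed=.06); st(th)
    if np.linalg.norm(bot.current_contact_force())>30: print("STOP");break
bot.hold(.5);st("hold")
R=Ro.from_rotvec(bot.current_tool_rot());z=Ro.from_euler('z',-YAW).apply(R.apply([0,0,-1]));print("tilt deg",np.degrees(np.arctan2(z[0],z[2])))
c=bot.read_camera("wrist");cv2.imwrite("pics/w7.png",c["pixels"])
c=bot.read_camera("scene");np.savez("s7.npz",**c);cv2.imwrite("pics/s7.png",cv2.resize(c["pixels"][100:300,200:400],None,fx=3,fy=3))
E
```

```text
0.28 [-1.7  7.8 -1.9] own ee [-0.1167 -0.0136  0.2135] 13.1 15.2917
0.36 [-2.3  8.1 -1.3] own ee [-0.1106 -0.0138  0.2327] 13.9 15.775
0.44 [-3.   8.3 -1. ] own ee [-0.103  -0.014   0.2515] 13.4 16.2583
0.52 [-2.7  8.3 -0.3] own ee [-0.0939 -0.0141  0.2696] 13.9 16.7417
0.58 [-3.7  7.9  0.1] own ee [-0.0861 -0.0142  0.2827] 13.7 17.1417
0.615 [-4.   7.2  0.9] own ee [-0.0812 -0.0143  0.2901] 13.9 17.4417
hold [-3.1  8.2 -0.6] own ee [-0.0813 -0.0143  0.29  ] 14.0 17.9417
tilt deg 35.41347372220073
```

View pics/w7.png

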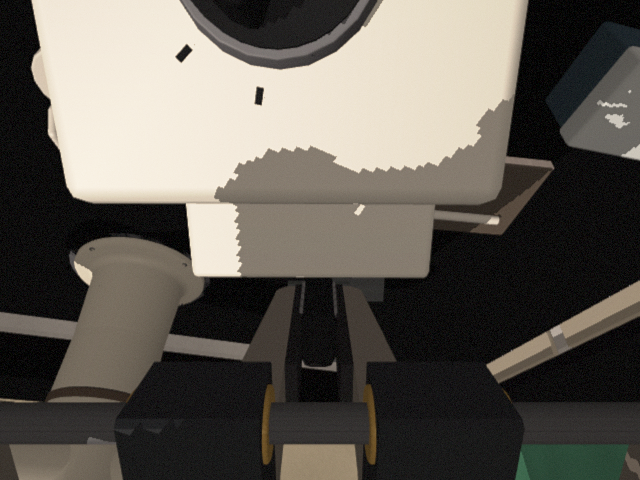

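View pics/s7.png

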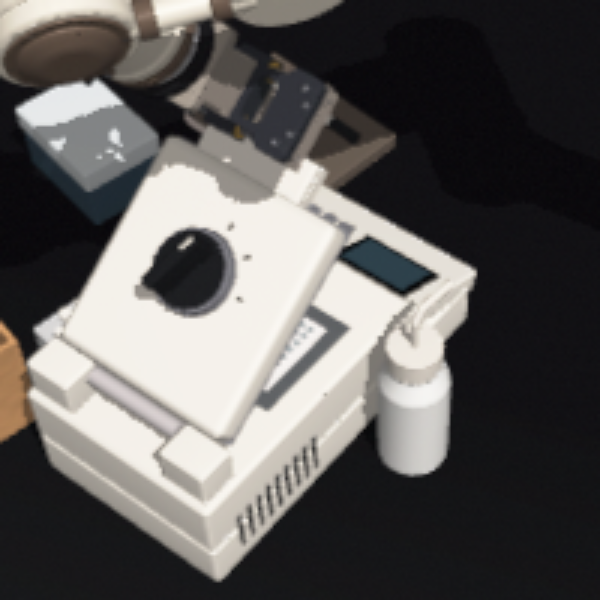

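The lid is open at about 35° and sits in the same place in the wrist view, with its nose edge at row 275 between the fingers. That means the grip hasn't slipped. The bottle, rack, box, notebook and marker look undisturbed. I'll hand in.

```bash
python3 - <<'E'
from workcell import bot
print(bot.current_joint_vel().round(4) if hasattr(bot.current_joint_vel(),'round') else bot.current_joint_vel(),bot.current_clock())
bot.job_done()
E
```

```text
[ 0.0002  0.0016  0.0005 -0.0003 -0.0012 -0.0016] 18.0417
the job is handed in; nothing more can be done
```

The thermal cycler's lid is open at about 35°, and the arm is still gripping the latch and holding it there. I handed the job in at 18.0 s of the 48 s allowed.

- **Knob:** I turned it anticlockwise from about 0.2 to 1.2 rad. A picture taken after letting go showed it still at 1.20 rad, so it is past the detent.
- **Latch and lid:** I gripped the latch and pulled it right, to about 14 mm measured at the gripper, then lifted the lid. It came up with only a few newtons of load.
- **Final checks:** The tool tilt read 35.4°. The arm was still, the opening was 14.0 mm on the 14 mm grip, and the lid had not shifted in the wrist view. The force on the tool was about 9 N, mostly the latch spring.
- **Other things on the bench:** The ones in the last pictures (bottle, rack, tip box, notebook and marker) looked unmoved. The two jars were out of frame in those, but the arm never went near them.

Two readings disagreed slightly. The cycler's front edge and latch appeared about 3 mm further back than my pose fit said, so I shifted the latch grasp by 2.5 mm. The spring also felt a little soft for the travel I had commanded, because the gripper moved about 2 mm less than asked. I pulled a little further before lifting, and the catch came clear.

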